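Hold the red test wand in the checking unit's window

ROBOT

A 6-joint arm with a two-finger parallel gripper is mounted at the origin on the work surface. World frame = base frame: x ahead of the robot, y to its left, z up, the work surface at z = 0. Lengths are in m, angles in degrees, forces in N, time in s.
With the tool pointing down it reaches from about 0.3 to 0.75 m from the base axis. Payload 8.5 kg.
Tool frame: the origin (TCP) lies at the very end of the fingers, on their centre line; the grasp point (between the pads) lies 19 mm behind it; z points along the fingers, y is the direction in which the jaws open and shut (so a half turn about z gives the same grasp; the last joint's range is limited). The gripper opens to 85 mm and grips with 20 to 120 N. Pads are 22 mm wide; open, the fingers measure 114 mm over their backs; the gripper's body (76 mm by 85 mm) begins 54 mm behind the grasp point. The pads swing forward as they close: fully open they stand 13 mm farther back than shut.
Start: joints at [-75.648, 21.807, 74.336, -0, 83.858, -12.336], TCP at [0.247, -0.491, 0.231] pointing down, gripper open.
Joint ranges: [-178.18, 178.18], [-50.72, 133.34], [12.68, 142.11], [-81.47, 261.47], [9.98, 163.14], [-165.26, 165.26]. Speed limits (degrees/s): [136.94, 136.94, 180, 180, 180, 180].

INTERFACE

Orientations are given as a 3x3 rotation matrix whose columns are the frame's x, y, z axes.
In Python, from rig import status, vision, env gives the robot as it stands.
- The arm moves only by the tool send_rows, never from a script. Its argument "targets" is a list of rows, each a list of 7 numbers: the shift along the tool's x, y, z in units of 50 mm (1.0 is 50 mm), then the turn, a rotation vector about the tool's x, y, z in units of 8 degrees (1.0 is 8 degrees), then the finger opening in mm, from 0 to 85.4. A call has 1 to 5 rows; each row is the pose to reach, as a shift and turn from the pose commanded when the call began, along the tool's axes at that moment; what a row does not reach only later rows make up. A row lasts 1/8 s, in which the tool goes at most 62.5 mm and 10.7 degrees, less where a joint would pass 70% of its speed; a pose out of reach is approached as far as the arm can. A call with a gripper value outside its range is refused whole. The fingers move at their own pace and stop on an object; "grip_force" is the grip in N (left out, the last holds). Time passes only in rows, so rows that repeat a pose let the fingers close. It gives the time, the measured TCP pose, the force and the opening at its end, in the units of the state.
- status.observe(): the state, without advancing time (a new reading comes with each control period).
- vision.get_image(name): name is "scene" or "top" or "wrist"; returns (picture, depth): 480x640x3 uint8, red, green, blue; 480x640 float32, m along the optical axis (not along the pixel's ray), 0 where there is no reading.
- vision.camera_model(name): a dict with "camera_matrix" (3x3 intrinsics, pixels), "view" (4x4, takes a point from world to camera coordinates); the wrist camera has in their place "T_tool_cam" (4x4, takes a point from camera to tool coordinates, whose origin is the TCP and whose axes are the flange's). Camera axes: x right, y down, z forward; pixel columns grow to the right and rows downward; lengths in m; the calibration is good to about 2 mm. The wrist camera is an equidistant fisheye: a pixel r from the principal point sees the ray r / f radians off the axis. A picture is of the moment at which its call begins: read the wrist's pose just before it. camera_model takes no time and is no camera call.
- env.close_job(): hands the job in, once; it reports no verdict.
Trained networks look in the newest picture that a camera, given by its name, has taken for a name from the list of things; names that differ only in an ending like _2 or _b are one class to them, and where a whole thing is asked for, a point or a joint stands for the part that bears it (a point fixed in the world has none). Each returns a list of dicts, best first, with "p" (0 to 1); they miss things now and then, are a little off and sometimes report something else, mostly with a low value. They report only what shows in the picture. A call takes as long as a camera call. They do not tell look-alikes from the thing itself.
- vision.masks_of(camera, label): "pixels" (480x640 bool, what is visible of it) and "extent" ([left, top, right, bottom] in pixels, round what is visible of it).
The state is a dict: "time_s": time; "q": joint angles; "qvel": joint speeds; "joint_efforts": joint torques, N m; "position": TCP position; "tool_rot": TCP orientation; "ft_force": force on the tool from outside, world axes, zero at the start; "wrist_torque": the same for the moment, N m; "grip_width": finger opening in m.
Only numpy, scipy, OpenCV 4.12 (cv2) and the standard library are available. Lean on these libraries where they do the work, as an engineer would, in place of code of your own. Each camera call takes 0.05 s, during which the arm holds its last target.

TASK

Do the start-of-shift check: lift the red test wand out of its stand, turn it so that its thin tab is over the narrow (yellow dot) end of the slotted window in the checking unit's top, and lower it upright through the slot, without forcing it, until the top of the guard plate lies within the white band on its blade. Finish there while still holding the wand still in the gripper, its handle clear of the guard and nothing else carrying it; leave the other wands and the things on the table as they are.

Things in the scene. Friction and masses are not known exactly. Their poses are not given: they have to be found in the camera images.
- wand_red: red plastic test wand, about 110 g, loose, 125 mm tall, standing foot down in a grey stand. Origin: centre of its foot's underside; z up along it, x along its width to the thin tab, y across its thickness. Blade z = 0..80 mm, 42 mm wide: x = -21..9 mm is 12 mm thick, x = 9..21 mm (the tab) 6 mm thick; foot edge rounded. White band on the blade at z = 30..54 mm
- red_grip (a point): middle of the red wand's handle, 102.5 mm above its foot. The handle is a block 44 (wand x) by 20 (wand y) by 45 mm, z = 80..125 mm, gripped across its 20 mm; a small white dot on its top lies at the tab end
- red_tab (a point): point on the red wand's tab at the foot: x = 15 mm, y = 0, z = 3 mm in the wand's frame
- stand_red: fixed grey stand of the red wand, 63 (x) by 37 mm on a 78 by 54 mm foot plate, 52 mm high, origin under its centre. The wand's foot rests on the pocket floor 12 mm above the table, with 1.5 mm play all round, its width along the stand's x. The three stands are at least 110 mm apart, centre to centre
- unit: checking unit, a fixed white box 200 (x) by 160 (y) by 120 mm, origin under its centre, with a 10 mm steel guard plate as its top, hollow below, rubber floor 4 mm above the table
- window (a point): centre of the slotted, blue-framed window in the top face of the guard plate, 120 mm above the table; z up, axes as the unit's. Opening x = -22..22 mm, 14 mm wide in y up to x = 12 mm and 8 mm wide from there on (the narrow end, +x, for the wand's tab; a flat yellow dot beyond it at x = 50 mm): 2 mm more than the wand both ways. Edges sharp
- wand_blue: loose test wand standing foot down in its own grey stand, same shape and size as the red one, all blue with a white band; leave it where it is
- wand_yellow: loose test wand standing foot down in its own grey stand, same shape and size as the red one, all yellow with a white band; leave it where it is
- punnet_a: clear open punnet of smoked fish, 130 by 100 by 45 mm, origin under its centre; stays in its place
- punnet_b: second clear open punnet like the first; stays in its place
- bottle: white bottle with a blue cap, 60 mm across, 170 mm tall, origin under its centre; stays in its place
- roll: white paper label roll standing on end, 80 mm across, 50 mm high, origin under its centre; stays in its place
- spit: flat-lying steel spit rod, about 210 mm long along its x, origin under its middle, 6 mm thick; stays in its place
There are look-alikes about, which are no part of the job. Several things have the shape of the wand_red; the one meant has the colours described above.

How it is judged (in metres and radians):
On the way, in this order (a step that is already met when the one before it is completed fails the run):
1. the red wand is lifted out of its stand (height (world z) of wand_red above 0.07 m and contact force between the fingers and wand_red above 1 N), for 0.1 s.
2. its foot has entered the window, tab at the narrow end (z of wand_red in the frame of window below -0.012 m and x of wand_red in the frame of window between -0.006 and 0.006 m and y of wand_red in the frame of window between -0.006 and 0.006 m and x of red_tab in the frame of window above 0.01 m), for 0.1 s.
At the end, for the whole second after the job is handed in: The red wand is gripped by the fingers (over 2 N) and still (under 10 mm/s), its foot 29 to 55 mm below the top of the guard and within 6 mm of the window's centre, tab at the narrow end, width within 0.15 rad of the slot, upright within 0.1 rad, and leaning on the unit with less than 5 N (z of wand_red in the frame of window between -0.055 and -0.029 m and x of wand_red in the frame of window between -0.006 and 0.006 m and y of wand_red in the frame of window between -0.006 and 0.006 m and x of red_tab in the frame of window above 0.01 m and angle between the x axis of wand_red and the x axis of window, either way round below 0.15 rad and angle between wand_red's own z axis and vertical below 0.1 rad and contact force between the fingers and wand_red above 2 N and contact force between wand_red and unit below 5 N and linear speed of wand_red below 0.01 m/s); the arm keeps its last pose, push and grip.
It fails at once if the red wand is forced against the unit (over 40 N) (contact force between wand_red and unit above 40 N).
It fails at once if another wand is moved (distance of any of wand_blue, wand_yellow from where it was at the start of the episode above 0.02 m or angle between any of wand_blue, wand_yellow's own z axis and vertical above 0.3 rad).
It fails at once if something else on the table is moved (distance of any of punnet_a, punnet_b, bottle, roll, spit from where it was at the start of the episode above 0.03 m).
It also fails if it takes over 43 s, if anything falls off the work surface, if the arm or the gripper's body presses on something with over 40 N, if the wrist force passes 120 N, or if a joint passes its speed limit or range.

## Working session

There is one attempt and no reset: what is moved stays moved. The work goes in short steps, Python scripts to look and compute and a tool call to move; the robot and the scene stay as the last step left them, time stands still between calls to the robot, and variables do not carry over. Pictures are saved under pics/ and viewed, and the job is handed in when it is done.

Besides the shell and the picture viewer there is one more tool, called after "Emit:" by a JSON object that holds its "op" and its "data", one argument or row to a line. send_rows: Moves the arm, as the interface text tells. Its arguments: {"type":"object","properties":{"targets":{"type":"array","items":{"type":"array","items":{"type":"number"}}},"grip_force":{"type":"number"}},"required":["targets"]}

```bash
ls; mkdir -p pics; python3 - <<'E'
from rig import status, vision, env
import cv2, numpy as np
s=status.observe(); print(s)
for n in ["scene","top","wrist"]:
    im,d=vision.get_image(n); np.savez(f"pics/{n}0.npz",im=im,d=d)
    cv2.imwrite(f"pics/{n}0.png",im[:,:,::-1]); print(n,vision.camera_model(n))
E
```

```text
pics
{'time_s': 0.0, 'q': array([-7.56467946e+01,  2.18408165e+01,  7.43879387e+01, -1.10901602e-03,
        8.38587693e+01, -1.23335056e+01]), 'qvel': array([ 0.02481332, -0.04826722, -0.00497948, -0.14137256,  0.02783535,
       -0.01663096]), 'joint_efforts': array([-2.18542693e-03, -4.48459983e+01, -2.31273329e+01, -2.85014203e-04,
        4.80437069e-03,  2.18078526e-06]), 'position': array([ 0.24694354, -0.49108918,  0.23069467]), 'tool_rot': array([[ 8.93474702e-01,  4.49113347e-01, -3.97331771e-04],
       [ 4.49113417e-01, -8.93473538e-01,  1.47513671e-03],
       [ 3.07498160e-04, -1.49644436e-03, -9.99998833e-01]]), 'ft_force': array([0.07619013, 0.3083894 , 0.79088557]), 'wrist_torque': array([0.05228606, 0.02175138, 0.03158477]), 'grip_width': 0.08547077272081138}
scene {'camera_matrix': array([[443.96507422,   0.        , 318.24855184],
       [  0.        , 443.96507422, 241.15849424],
       [  0.        ,   0.        ,   1.        ]]), 'view': array([[ 0.37580727,  0.92663264, -0.01099294, -0.20420935],
       [ 0.66083297, -0.27628751, -0.69782877, -0.29701364],
   
[... 386 characters left out ...]
,  0.00958602, -0.10390207,  0.55714503],
       [ 0.10382246, -0.00846106, -0.99455986,  1.03413035],
       [ 0.        ,  0.        ,  0.        ,  1.        ]])}
wrist {'camera_matrix': array([[371.64829954,   0.        , 319.47443583],
       [  0.        , 371.64829954, 243.58170755],
       [  0.        ,   0.        ,   1.        ]]), 'T_tool_cam': array([[-4.12047714e-04, -9.64768426e-01, -2.63100198e-01,
         6.62060729e-02],
       [ 9.99999915e-01, -4.05875863e-04, -7.78086103e-05,
         1.12644212e-03],
       [-3.17187295e-05, -2.63100208e-01,  9.64768511e-01,
        -1.41824282e-01],
       [ 0.00000000e+00,  0.00000000e+00,  0.00000000e+00,
         1.00000000e+00]])}
```

View pics/scene0.png

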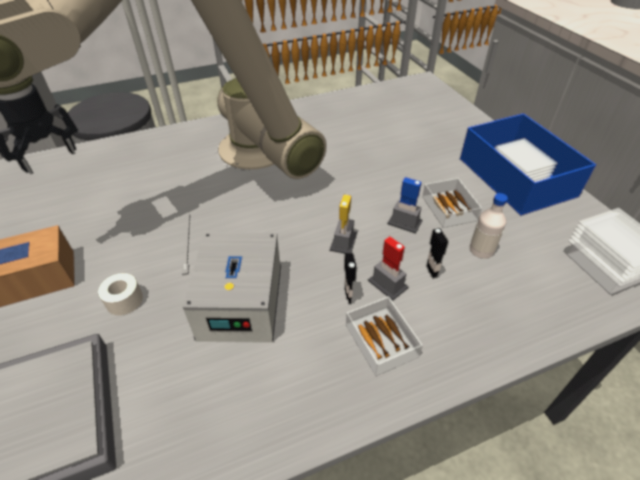

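View pics/top0.png

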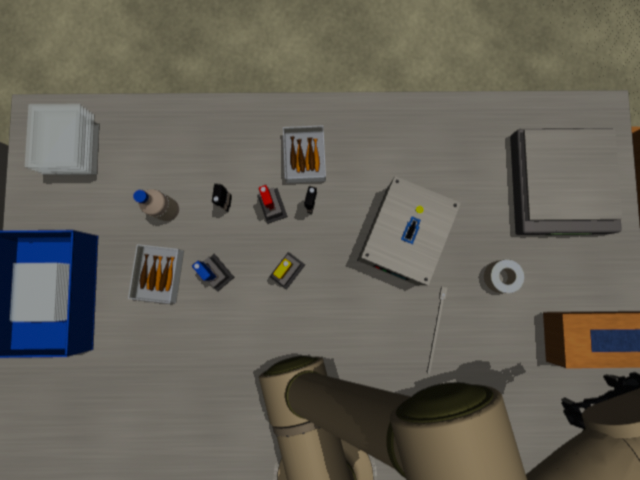

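View pics/wrist0.png

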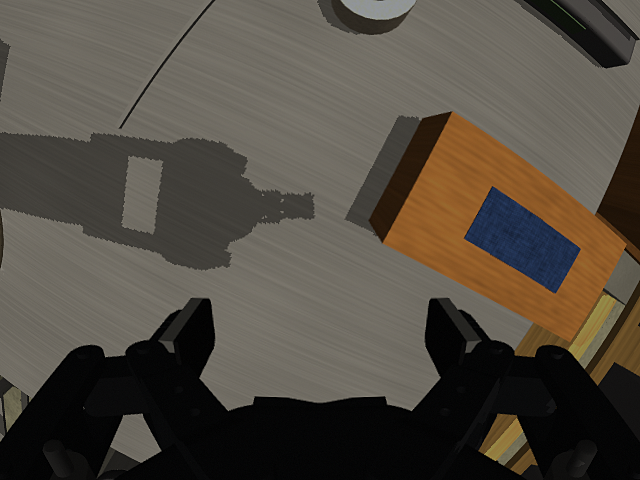

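The red wand shows at scene (393,255) and top (267,197). Things that could be mistaken for it are blue at top (204,270), yellow at (283,267), and two black upright objects at (221,196) and (311,198). The window is at top (411,230), with its yellow dot at (420,210). Next I'll crop the red wand closely and measure it.

```bash
cat > h.py <<'E'
import numpy as np, cv2
from rig import status, vision, env
def world(cam,d,u,v):
    m=vision.camera_model(cam); K=m["camera_matrix"]; V=np.linalg.inv(m["view"])
    u=np.asarray(u,float);v=np.asarray(v,float)
    p=np.stack([(u-K[0,2])/K[0,0]*d,(v-K[1,2])/K[1,1]*d,d,np.ones_like(d)],-1)
    return (p@V.T)[...,:3]
def cloud(cam,d):
    v,u=np.mgrid[:480,:640]; return world(cam,d,u,v)
E
python3 - <<'E'
from h import *
for n,(x0,y0,x1,y1) in {"top":(190,120,470,300),"scene":(160,150,460,380)}.items():
    z=np.load(f"pics/{n}0.npz"); im,d=z["im"],z["d"]; P=cloud(n,d)
    c=cv2.resize(im[y0:y1,x0:x1],None,fx=2.6,fy=2.6,interpolation=cv2.INTER_CUBIC); cv2.imwrite(f"pics/{n}_crop.png",c[:,:,::-1])
    hsv=cv2.cvtColor(im,cv2.COLOR_RGB2HSV).astype(int); H,S,V=hsv[...,0],hsv[...,1],hsv[...,2]
    red=((H<8)|(H>172))&(S>150)&(V>90)
    for nm,m in {"red":red,"yel":(H>22)&(H<34)&(S>150)&(V>120),"blue":(H>100)&(H<125)&(S>120)}.items():
        k,l,st,ce=cv2.connectedComponentsWithStats(m.astype(np.uint8))
        for i in range(1,k):
            if st[i,4]>15:
                q=P[l==i]; q=q[q[:,2]>-.05]
                print(n,nm,st[i],ce[i].round(1),np.median(q,0).round(4),q.min(0).round(3),q.max(0).round(3))
E
```

```text
top red [259 185  13  20 147] [265.5 195.7] [0.6467 0.1248 0.1362] [ 0.447 -0.002  0.054] [0.672 0.15  1.086]
top yel [416 206   7   7  43] [419.1 209.1] [ 0.617  -0.2164  0.1208] [ 0.61  -0.223  0.117] [ 0.625 -0.208  0.125]
top yel [274 259  17  19 130] [281.3 269. ] [0.4853 0.0914 0.1365] [0.468 0.072 0.132] [0.507 0.107 0.14 ]
top blue [133 190  15  13 147] [140.2 196.2] [0.6419 0.3874 0.1693] [0.63  0.375 0.155] [0.655 0.402 0.173]
top blue [402 217  18  27 159] [410.9 229.6] [ 0.5724 -0.1976  0.1203] [ 0.447 -0.217  0.054] [ 0.6   -0.002  1.086]
top blue [   0  230   98  128 8514] [ 49.4 292.9] [0.4398 0.6515 0.0304] [ 0.284 -0.002 -0.004] [0.58  0.762 1.086]
top blue [192 261  24  20 241] [203.7 271.4] [0.4814 0.2597 0.1352] [ 0.463  0.245 -0.001] [0.505 0.312 0.14 ]
top blue [592 331  48  20 948] [615.4 340.4] [ 0.3198 -0.6549  0.0907] [ 0.297 -0.713  0.086] [ 0.447 -0.002  1.086]
scene red [384 237  20  33 428] [392.  252.9] [0.6566 0.1215 0.1163] [ 0.631 -0.252  0.07 ] [1.187 0.138 0.798]
scene red [243 322   6   5  24] [245.7 323.9] [ 0.681  -0.2071  0.0706] [ 0.676 -0.252  0.065] [ 1.187 -0.202  0.798]
scene yel [340 196  10  14  76] [345.5 202.2] [0.4944 0.0902 0.1353] [0.475 0.072 0.127] [0.512 0.105 0.139]
scene yel [226 284   7   5  32] [228.9 286.1] [ 0.6184 -0.2166  0.1201] [ 0.612 -0.223  0.118] [ 0.624 -0.21   0.122]
scene blue [ 461  114  135  101 6948] [524.7 164. ] [0.4796 0.6301 0.0699] [ 0.299 -0.252  0.001] [1.187 0.765 0.798]
scene blue [401 178  19  27 370] [409.4 191.1] [0.4915 0.2604 0.1133] [0.469 0.245 0.07 ] [0.51  0.276 0.138]
scene blue [226 262   4  15  30] [227.7 270.1] [ 0.5783 -0.209   0.1206] [ 0.557 -0.214  0.118] [ 0.595 -0.203  0.122]
scene blue [234 262   6  11  25] [236.9 268.2] [ 0.5763 -0.1895  0.1197] [ 0.518 -0.197  0.052] [ 0.589 -0.182  0.123]
```

```bash
python3 - <<'E'
from h import *
for lab in ["wand_red","window","unit","stand_red"]:
  for c in ["top","scene"]:
    r=vision.masks_of(c,lab); print(c,lab,[(round(x["p"],2),np.round(x["extent"],0).tolist()) for x in r])
E
```

```text
top wand_red [(0.84, [214.0, 185.0, 234.0, 210.0]), (0.76, [304.0, 186.0, 318.0, 217.0]), (0.62, [257.0, 184.0, 274.0, 214.0])]
scene wand_red [(0.94, [380.0, 233.0, 405.0, 275.0]), (0.93, [345.0, 254.0, 355.0, 303.0]), (0.79, [427.0, 227.0, 450.0, 279.0]), (0.55, [183.0, 215.0, 190.0, 275.0])]
top window [(0.71, [356.0, 179.0, 459.0, 285.0])]
scene window [(0.79, [180.0, 233.0, 282.0, 343.0]), (0.42, [370.0, 263.0, 409.0, 300.0])]
top unit [(0.73, [359.0, 175.0, 461.0, 284.0]), (0.69, [193.0, 263.0, 214.0, 279.0])]
scene unit [(0.77, [180.0, 234.0, 281.0, 345.0]), (0.37, [369.0, 266.0, 410.0, 298.0]), (0.33, [382.0, 234.0, 404.0, 276.0])]
top stand_red [(0.96, [256.0, 191.0, 286.0, 222.0])]
scene stand_red [(0.72, [368.0, 264.0, 409.0, 299.0])]
```

View pics/top_crop.png

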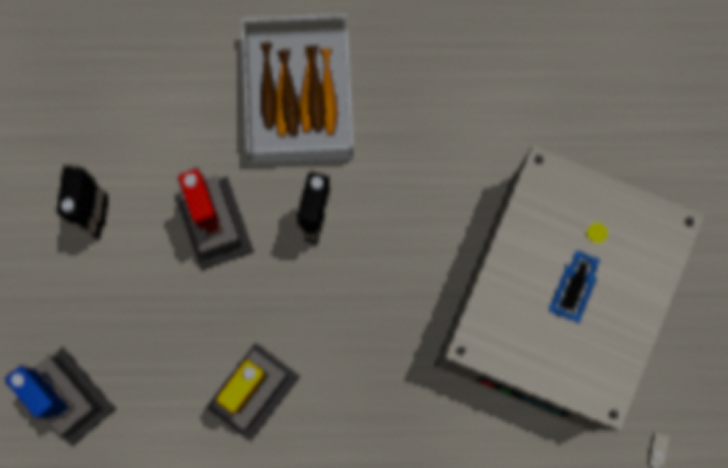

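View pics/scene_crop.png

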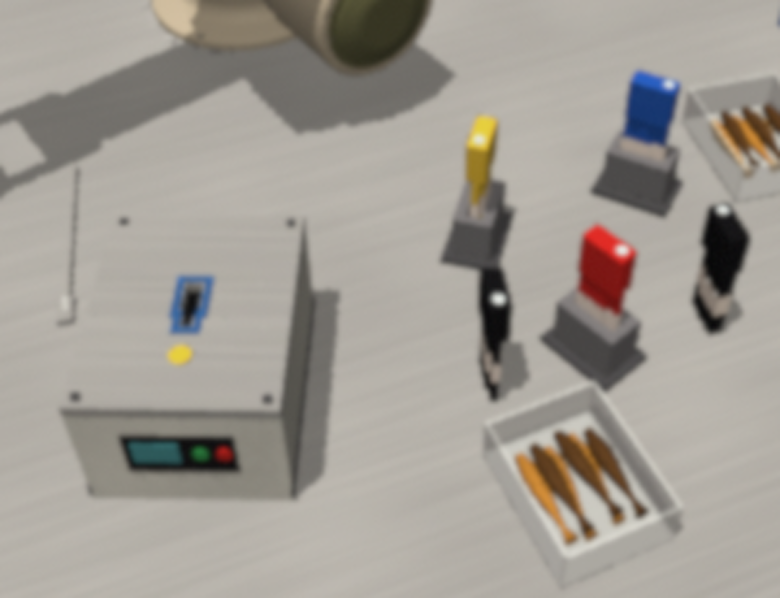

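The red wand with its white dot (tab end) at top crop (190,180) is the only red one; the dot end points away from the robot. The two black wands stand free on either side of it. I'll compute rough poses for everything.

```bash
python3 - <<'E'
from h import *
def ray(cam,u,v,z):
    m=vision.camera_model(cam); K=m["camera_matrix"]; V=np.linalg.inv(m["view"])
    r=V[:3,:3]@np.array([(u-K[0,2])/K[0,0],(v-K[1,2])/K[1,1],1]); o=V[:3,3]
    return (o+r*(z-o[2])/r[2])
z=np.load("pics/top0.npz"); im,d=z["im"],z["d"]; P=cloud("top",d)
# red handle top: points z>0.128 around
m=(P[...,2]>.128)&(P[...,2]<.145)
k,l,st,ce=cv2.connectedComponentsWithStats(m.astype(np.uint8))
for i in range(1,k):
    if 30<st[i,4]<400:
        q=P[l==i]; r=cv2.minAreaRect((q[:,:2]*1000).astype(np.float32)); print(ce[i].round(0),q.mean(0).round(4),r)
f=2.6
def c(u,v): return u/f+190-.3, v/f+120-.3
for nm,(u,v) in dict(dot=(190,181),ydot=(597,233),w1=(575,286)).items(): print(nm,c(u,v),ray("top",*c(u,v),.137 if nm=="dot" else .12).round(4))
# unit top
m=(P[...,2]>.112)&(P[...,2]<.127)
k,l,st,ce=cv2.connectedComponentsWithStats(m.astype(np.uint8))
for i in range(1,k):
    if st[i,4]>2000:
        q=P[l==i]; print(q.mean(0).round(4),cv2.minAreaRect((q[:,:2]*1000).astype(np.float32)))
hsv=cv2.cvtColor(im,cv2.COLOR_RGB2HSV).astype(int); b=(hsv[...,0]>100)&(hsv[...,0]<125)&(hsv[...,1]>120)
vv,uu=np.where(b[210:250,395:425]); pts=np.array([ray("top",u+395,v+210,.12)[:2] for u,v in zip(uu,vv)])
print("frame",cv2.minAreaRect((pts*1000).astype(np.float32)))
E
```

```text
[265. 195.] [0.6497 0.1265 0.136 ] ((650.6878662109375, 127.02235412597656), (44.729637145996094, 19.891799926757812), 19.428295135498047)
[149. 200.] [0.6403 0.3819 0.1344] ((641.4960327148438, 384.4002990722656), (20.392547607421875, 29.608055114746094), 63.96754837036133)
[282. 268.] [0.4881 0.0895 0.1363] ((488.20086669921875, 89.87663269042969), (20.000024795532227, 43.6706657409668), 52.42422866821289)
[201. 270.] [0.4851 0.2646 0.136 ] ((485.01318359375, 265.5318298339844), (43.91690444946289, 20.09021759033203), 40.47260284423828)
[302. 361.] [0.2902 0.0458 0.138 ] ((285.2809143066406, 55.34646987915039), (122.77266693115234, 34.00214385986328), 83.73128509521484)
[345. 459.] [ 0.092  -0.0407  0.1392] ((92.64859008789062, -40.296085357666016), (86.66924285888672, 2.46923565864563), 14.198644638061523)
dot (262.7769230769231, 189.3153846153846) [0.6615 0.1317 0.137 ]
ydot (419.31538461538463, 209.3153846153846) [ 0.6166 -0.2167  0.12  ]
w1 (410.8538461538462, 229.7) [ 0.5707 -0.1963  0.12  ]
[ 0.5706 -0.1963  0.1197] ((571.750244140625, -196.93858337402344), (160.52130126953125, 201.00106811523438), 66.665771484375)
frame ((571.0549926757812, -196.62767028808594), (26.393308639526367, 56.3980712890625), 66.68849182128906)
```

```bash
cat >> h.py <<'E'
from scipy.spatial.transform import Rotation as R
def down(yaw):
    a=np.radians(yaw); x=np.array([np.cos(a),np.sin(a),0]); z=np.array([0,0,-1.]); return np.stack([x,np.cross(z,x),z],1)
def plan(p,yaw,s=None):
    s=s or status.observe(); Rt=s["tool_rot"]; dp=Rt.T@(np.array(p)-s["position"])/.05
    rv=np.degrees(R.from_matrix(Rt.T@down(yaw)).as_rotvec())/8
    print("t",round(s["time_s"],3),"pos",s["position"].round(4),"F",s["ft_force"].round(1),"w",round(s["grip_width"]*1000,1))
    print("shift",dp.round(3),"turn",rv.round(3))
E
python3 -c "
from h import *
plan([.650,.127,.24],19.4)"
```

```text
t 0.55 pos [ 0.247  -0.4914  0.2313] F [ 0.3  0.  -1.1] w 85.7
shift [12.756 -7.43  -0.173] turn [-0.    -0.     0.911]
```

Emit:
{"op": "send_rows", "data": {
  "targets": [
    [12.75, -7.43, -0.2, 0, 0, 0.9, 50],
    [12.75, -7.43, -0.2, 0, 0, 0.9, 50],
    [12.75, -7.43, -0.2, 0, 0, 0.9, 50],
    [12.75, -7.43, -0.2, 0, 0, 0.9, 50],
    [12.75, -7.43, -0.2, 0, 0, 0.9, 50]
  ],
  "grip_force": 40
}}

```text
time_s: 1.18
position: [0.4184, -0.2278, 0.2358]
tool_rot: [[0.943, 0.333, 0.0], [0.333, -0.943, -0.0], [0.0, 0.001, -1.0]]
ft_force: [0.7, -0.4, 0.3]
grip_width: 0.0499
```

```bash
python3 -c "
from h import *
plan([.650,.127,.24],19.4)"
```

```text
t 1.175 pos [ 0.4184 -0.2278  0.2358] F [ 0.7 -0.4  0.3] w 49.9
shift [ 6.733 -5.146 -0.085] turn [ 0.004 -0.002  0.009]
```

Emit:
{"op": "send_rows", "data": {
  "targets": [
    [6.75, -5.15, -0.1, 0, 0, 0, 50],
    [6.75, -5.15, -0.1, 0, 0, 0, 50],
    [6.75, -5.15, -0.1, 0, 0, 0, 50],
    [6.75, -5.15, -0.1, 0, 0, 0, 50],
    [6.75, -5.15, -0.1, 0, 0, 0, 50]
  ]
}}

```text
time_s: 1.8
position: [0.5894, 0.0339, 0.2394]
tool_rot: [[0.943, 0.334, 0.0], [0.334, -0.943, -0.0], [0.0, 0.0, -1.0]]
ft_force: [0.5, -1.0, 0.8]
grip_width: 0.05
```

```bash
python3 -c "
from h import *
plan([.650,.127,.24],19.4)"
```

```text
t 1.8 pos [0.5894 0.0339 0.2394] F [ 0.5 -1.   0.8] w 50.0
shift [ 1.763 -1.351 -0.012] turn [ 0.002 -0.002  0.012]
```

Emit:
{"op": "send_rows", "data": {
  "targets": [
    [1.76, -1.36, 0, 0, 0, 0, 50],
    [1.76, -1.36, 0, 0, 0, 0, 50],
    [1.76, -1.36, 0, 0, 0, 0, 50]
  ]
}}

```text
time_s: 2.17
position: [0.6495, 0.1283, 0.238]
tool_rot: [[0.941, 0.337, -0.001], [0.337, -0.941, 0.0], [-0.001, -0.001, -1.0]]
ft_force: [-1.0, -0.8, -0.1]
grip_width: 0.0502
```

```bash
python3 - <<'E'
from h import *
plan([.650,.127,.24],19.4)
s=status.observe(); im,d=vision.get_image("wrist"); np.savez("pics/w1.npz",im=im,d=d,p=s["position"],r=s["tool_rot"])
cv2.imwrite("pics/w1.png",im[:,:,::-1])
E
```

```text
t 2.175 pos [0.6495 0.1283 0.238 ] F [-1.  -0.8 -0.1] w 50.2
shift [ 0.001  0.027 -0.04 ] turn [-0.004  0.005  0.038]
```

View pics/w1.png

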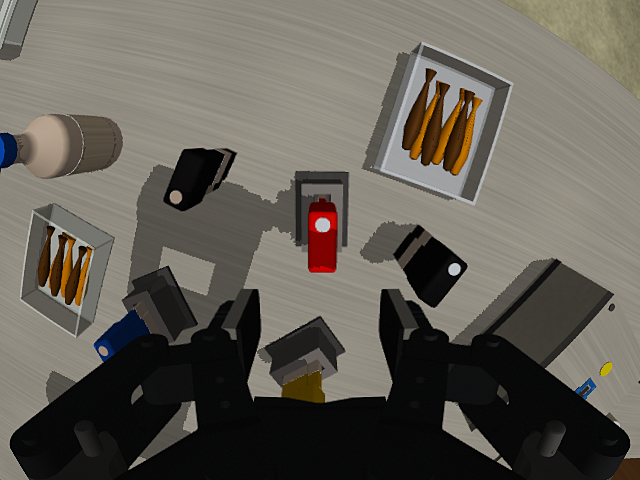

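The red wand stands centred under the gripper (white dot at (322,225), tab end up in the picture). The black wands are at (195,180) and (430,265), outside the finger path. I'll measure the handle in tool coordinates.

```bash
cat >> h.py <<'E'
def wrays(u,v):
    m=vision.camera_model("wrist"); K=m["camera_matrix"]
    x=(np.asarray(u,float)-K[0,2])/K[0,0]; y=(np.asarray(v,float)-K[1,2])/K[1,1]
    t=np.hypot(x,y)+1e-12; k=np.tan(t)/t
    return np.stack([x*k,y*k,np.ones_like(x)],-1)
def wtool(d,u=None,v=None):
    if u is None: v,u=np.mgrid[:480,:640]
    T=vision.camera_model("wrist")["T_tool_cam"]
    return (wrays(u,v)*d[...,None])@T[:3,:3].T+T[:3,3]
def wplane(u,v,z):  # intersect with tool plane z
    T=vision.camera_model("wrist")["T_tool_cam"]; r=wrays(u,v)@T[:3,:3].T; o=T[:3,3]
    return o+r*((z-o[2])/r[...,2])[...,None]
def red(im):
    h=cv2.cvtColor(im,cv2.COLOR_RGB2HSV).astype(int); return ((h[...,0]<8)|(h[...,0]>172))&(h[...,1]>150)&(h[...,2]>60)
E
python3 - <<'E'
from h import *
z=np.load("pics/w1.npz"); im,d=z["im"],z["d"]
P=wtool(d); W=P@z["r"].T+z["p"]
m=red(im); m[:150]=0; m[:,:280]=0; m[:,360:]=0; m[290:]=0
print(m.sum()); zz=W[...,2][m]; print(np.histogram(zz,bins=10))
vv,uu=np.where(m); print(uu.min(),uu.max(),vv.min(),vv.max())
top=m&(W[...,2]>.13); q=P[top]; print("tool z",q[:,2].mean(), "W",W[top].mean(0))
top=cv2.morphologyEx(top.astype(np.uint8),cv2.MORPH_CLOSE,np.ones((15,15)))>0
q=P[top];print(cv2.minAreaRect((q[:,:2]*1000).astype(np.float32)), cv2.minAreaRect((W[top][:,:2]*1000).astype(np.float32)))
# pads/black obstacles extents
E
```

```text
1819
(array([  21,  115, 1674,    0,    0,    0,    0,    0,    0,    9]), array([0.05078127, 0.08368262, 0.11658397, 0.14948533, 0.18238668,
       0.21528803, 0.24818939, 0.28109074, 0.31399209, 0.34689345,
       0.3797948 ]))
308 336 198 272
tool z 0.10090539758576764 W [0.65088446 0.12594357 0.13711379]
((22.470928192138672, 3.0665946006774902), (87.71967315673828, 19.329450607299805), 0.4916076064109802) ((671.6941528320312, 133.0303192138672), (87.90111541748047, 19.33036994934082), 19.210540771484375)
```

```bash
python3 - <<'E'
from h import *
z=np.load("pics/w1.npz"); im,d=z["im"],z["d"]
P=wtool(d)
m=red(im); m[:150]=0; m[:,:280]=0; m[:,360:]=0; m[290:]=0
v,u=np.where(m); v0,v1=np.percentile(v,[2,98])
for rows in range(225,272,6):
    c=np.where(m[rows])[0]; a=wplane(np.array([c.min()-.5,c.max()+.5]),np.array([rows,rows]),.101)
    print(rows,c.min(),c.max(),(a*1000).round(1)[:,:2].tolist())
for col in (314,322,330):
    c=np.where(m[:,col])[0]; b=wplane(np.array([col,col]),np.array([c.min()-.5,c.max()+.5]),.101); print(col,c.min(),c.max(),(b*1000).round(1)[:,:2].tolist())
cv2.imwrite("pics/w1c.png",cv2.resize(im[180:290,270:380],None,fx=5,fy=5,interpolation=cv2.INTER_CUBIC)[:,:,::-1])
E
```

```text
225 308 336 [[13.0, -6.9], [13.0, 12.5]]
231 308 336 [[8.9, -6.9], [8.9, 12.6]]
237 308 336 [[4.7, -6.9], [4.7, 12.6]]
243 308 336 [[0.5, -7.0], [0.5, 12.7]]
249 308 335 [[-3.7, -7.0], [-3.7, 12.0]]
255 308 335 [[-8.0, -7.1], [-8.0, 12.1]]
261 308 335 [[-12.3, -7.1], [-12.3, 12.1]]
267 308 335 [[-16.6, -7.1], [-16.6, 12.2]]
314 202 272 [[28.9, -2.5], [-20.7, -2.7]]
322 198 272 [[31.6, 2.8], [-20.7, 2.9]]
330 202 272 [[28.9, 8.1], [-20.7, 8.4]]
```

View pics/w1c.png

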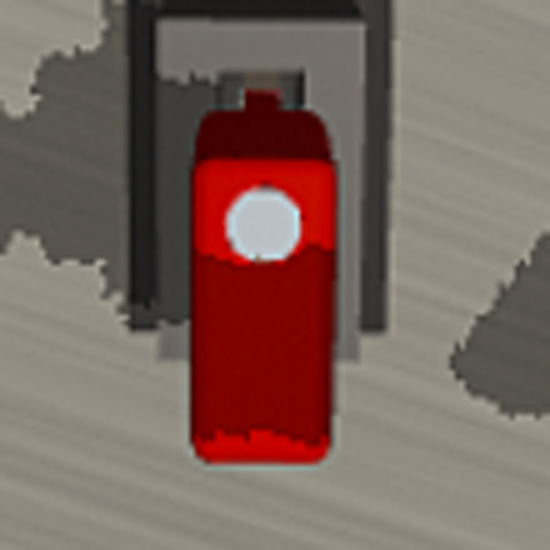

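```bash
python3 - <<'E'
from h import *
z=np.load("pics/w1.npz"); im,d=z["im"],z["d"]
P=wtool(d)*1000; W=(P/1000)@z["r"].T+z["p"]
for nm,(u0,v0,u1,v1) in dict(L=(160,140,240,215),R=(390,220,470,310)).items():
    p=P[v0:v1,u0:u1].reshape(-1,3); w=W[v0:v1,u0:u1].reshape(-1,3); s=(w[:,2]>.02)&(w[:,2]<.15); p=p[s]
    print(nm,np.percentile(p,[1,99],axis=0).round(0).tolist())
plan([.6511,.126,.17],19.2); plan([.6511,.126,.095],19.2)
E
```

```text
L [[23.0, -112.0, 112.0], [66.0, -80.0, 215.0]]
R [[-52.0, 77.0, 112.0], [-12.0, 111.0, 216.0]]
t 2.225 pos [0.6489 0.1265 0.2384] F [-0.4 -0.5  0.7] w 49.8
shift [0.039 0.025 1.368] turn [-0.001  0.007  0.05 ]
t 2.225 pos [0.6489 0.1265 0.2384] F [-0.4 -0.5  0.7] w 49.8
shift [0.04  0.025 2.868] turn [-0.001  0.007  0.05 ]
```

Emit:
{"op": "send_rows", "data": {
  "targets": [
    [0.04, 0.03, 1.2, 0, 0, 0.05, 50],
    [0.04, 0.03, 2.2, 0, 0, 0.05, 50],
    [0.04, 0.03, 2.87, 0, 0, 0.05, 50],
    [0.04, 0.03, 2.87, 0, 0, 0.05, 50],
    [0.04, 0.03, 2.87, 0, 0, 0.05, 50]
  ]
}}

```text
time_s: 2.85
position: [0.6519, 0.124, 0.0978]
tool_rot: [[0.945, 0.326, 0.003], [0.326, -0.945, -0.0], [0.003, 0.001, -1.0]]
ft_force: [0.3, -0.5, -0.1]
grip_width: 0.05
```

```bash
python3 - <<'E'
from h import *
plan([.6511,.126,.095],19.2)
s=status.observe(); im,d=vision.get_image("wrist"); np.savez("pics/w2.npz",im=im,d=d,p=s["position"],r=s["tool_rot"])
cv2.imwrite("pics/w2.png",im[:,:,::-1])
E
```

```text
t 2.85 pos [0.6519 0.124  0.0978] F [ 0.3 -0.5 -0.1] w 50.0
shift [-0.003 -0.043  0.057] turn [ 0.007 -0.02  -0.02 ]
```

View pics/w2.png

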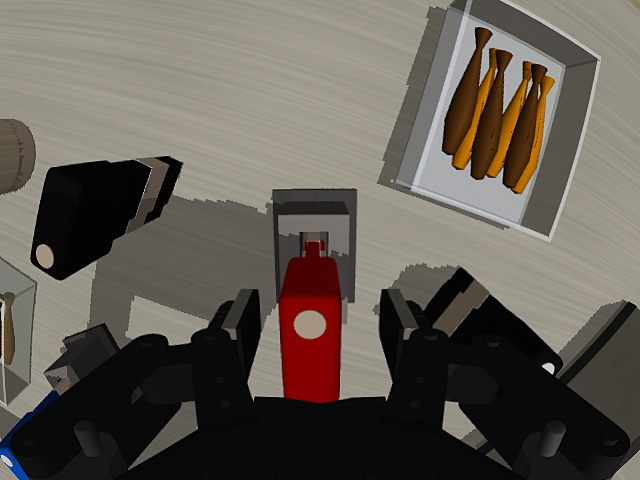

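The red handle is between the pads, slightly left of centre (handle columns 283–341, pads 259–380). I'll let the arm settle, then correct.

Emit:
{"op": "send_rows", "data": {
  "targets": [
    [0, 0, 0, 0, 0, 0, 50],
    [0, 0, 0, 0, 0, 0, 50]
  ]
}}

```text
time_s: 3.15
position: [0.6514, 0.1247, 0.0967]
tool_rot: [[0.945, 0.327, 0.001], [0.327, -0.945, 0.0], [0.001, 0.0, -1.0]]
ft_force: [0.6, -0.8, -0.1]
grip_width: 0.0499
```

```bash
python3 - <<'E'
from h import *
plan([.6511,.126,.095],19.2)
s=status.observe(); im,d=vision.get_image("wrist"); np.savez("pics/w2.npz",im=im,d=d,p=s["position"],r=s["tool_rot"])
m=red(im); m[:150]=0; m[:,:260]=0; m[:,370:]=0
tz=s["position"][2]-.137
for r in range(300,390,15):
    c=np.where(m[r])[0]; a=wplane(np.array([c.min()-.5,c.max()+.5]),np.array([r,r]),tz); print(r,c.min(),c.max(),(a*1000).round(1)[:,:2].tolist(),a[:,1].mean()*1000)
s=status.observe();print(s["position"])
E
```

```text
t 3.15 pos [0.6514 0.1247 0.0967] F [ 0.6 -0.8 -0.1] w 49.9
shift [ 0.002 -0.027  0.033] turn [ 0.003 -0.01  -0.014]
300 282 342 [[21.2, -10.2], [21.3, 8.0]] -1.0943785034240117
315 281 343 [[16.2, -10.7], [16.2, 8.4]] -1.1353620152744544
330 282 343 [[11.0, -10.6], [11.0, 8.6]] -1.0235812272961506
345 283 342 [[5.5, -10.5], [5.6, 8.4]] -1.0680811840154525
360 284 342 [[-0.2, -10.5], [-0.1, 8.5]] -0.9561025365649699
375 284 341 [[-6.2, -10.7], [-6.1, 8.4]] -1.1728710203331403
[0.65134619 0.12474351 0.0963674 ]
```

Emit:
{"op": "send_rows", "data": {
  "targets": [
    [0, -0.02, 0.02, 0, 0, 0, 40],
    [0, -0.02, 0.02, 0, 0, 0, 15],
    [0, -0.02, 0.02, 0, 0, 0, 10],
    [0, -0.02, 0.02, 0, 0, 0, 10],
    [0, -0.02, 0.02, 0, 0, 0, 10]
  ],
  "grip_force": 50
}}

```text
time_s: 3.82
position: [0.6509, 0.1257, 0.0947]
tool_rot: [[0.945, 0.327, -0.0], [0.327, -0.945, 0.0], [-0.0, -0.0, -1.0]]
ft_force: [-0.5, 1.5, 1.5]
grip_width: 0.0195
```

```bash
python3 - <<'E'
from h import *
plan([.6511,.126,.095],19.2)
plan([.6511,.126,.27],19.2)
s=status.observe(); print(s["tool_rot"].round(4))
E
```

```text
t 3.825 pos [0.6509 0.1257 0.0947] F [-0.5  1.5  1.5] w 19.5
shift [ 0.007 -0.004 -0.005] turn [-0.001  0.    -0.014]
t 3.825 pos [0.6509 0.1257 0.0947] F [-0.5  1.5  1.5] w 19.5
shift [ 0.007 -0.004 -3.505] turn [-0.001  0.    -0.014]
[[ 9.450e-01  3.271e-01 -1.000e-04]
 [ 3.271e-01 -9.450e-01  1.000e-04]
 [-0.000e+00 -2.000e-04 -1.000e+00]]
```

Emit:
{"op": "send_rows", "data": {
  "targets": [
    [0, 0, -0.4, 0, 0, 0, 10],
    [0, 0, -1.0, 0, 0, 0, 10],
    [0, 0, -1.8, 0, 0, 0, 10],
    [0, 0, -2.8, 0, 0, 0, 10],
    [0, 0, -3.5, 0, 0, 0, 10]
  ]
}}

```text
time_s: 4.45
position: [0.6509, 0.1255, 0.272]
tool_rot: [[0.945, 0.327, 0.002], [0.327, -0.945, -0.0], [0.002, 0.001, -1.0]]
ft_force: [0.4, 0.2, -1.4]
grip_width: 0.0191
```

```bash
python3 - <<'E'
from h import *
s=status.observe(); im,d=vision.get_image("wrist"); np.savez("pics/w3.npz",im=im,d=d,p=s["position"],r=s["tool_rot"])
cv2.imwrite("pics/w3.png",im[:,:,::-1])
plan([.5715,-.1967,.28],-23.3)
E
```

```text
t 4.5 pos [0.6518 0.1256 0.2767] F [-1.4  0.2  2.9] w 19.7
shift [-3.625  5.566 -0.081] turn [-2.000e-03 -6.500e-02  5.298e+00]
```

View pics/w3.png

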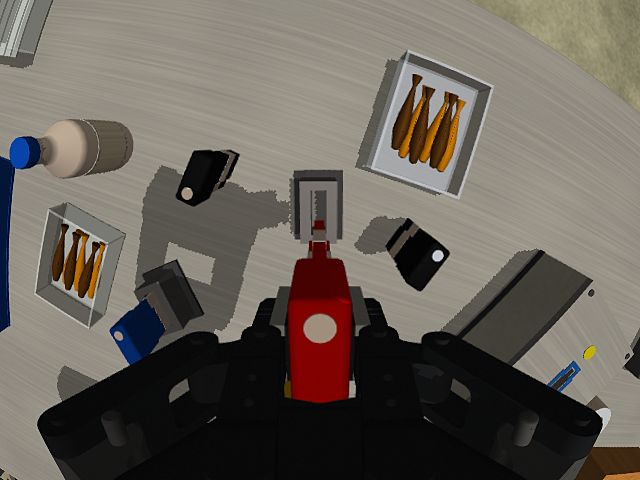

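The red wand is out of the stand and held upright in the gripper (tab end up, at (320,240)). Next is the carry to above the window.

Emit:
{"op": "send_rows", "data": {
  "targets": [
    [-3.62, 5.57, 0, 0, 0, 5.3, 10],
    [-3.62, 5.57, 0, 0, 0, 5.3, 10],
    [-3.62, 5.57, 0, 0, 0, 5.3, 10],
    [-3.62, 5.57, 0, 0, 0, 5.3, 10],
    [-3.62, 5.57, 0, 0, 0, 5.3, 10]
  ]
}}

```text
time_s: 5.12
position: [0.5747, -0.1795, 0.2694]
tool_rot: [[0.918, -0.398, -0.0], [-0.398, -0.918, 0.0], [-0.0, 0.0, -1.0]]
ft_force: [1.0, -0.9, -1.1]
grip_width: 0.0196
```

```bash
python3 - <<'E'
from h import *
plan([.5715,-.1967,.26],-23.3)
E
```

```text
t 5.125 pos [ 0.5747 -0.1795  0.2694] F [ 1.  -0.9 -1.1] w 19.6
shift [0.077 0.341 0.188] turn [ 0.001  0.003 -0.016]
```

Emit:
{"op": "send_rows", "data": {
  "targets": [
    [0.08, 0.34, 0.4, 0, 0, 0, 10],
    [0.08, 0.34, 0.8, 0, 0, 0, 10],
    [0.08, 0.34, 0.8, 0, 0, 0, 10],
    [0.08, 0.34, 0.8, 0, 0, 0, 10],
    [0.08, 0.34, 0.8, 0, 0, 0, 10]
  ]
}}

```text
time_s: 5.75
position: [0.5729, -0.1947, 0.2307]
tool_rot: [[0.919, -0.395, 0.001], [-0.395, -0.919, -0.001], [0.002, 0.0, -1.0]]
ft_force: [-0.4, -0.1, -0.8]
grip_width: 0.0196
```

```bash
cat >> h.py <<'E'
def snap(tag):
    s=status.observe(); 
    im,d=vision.get_image("wrist"); np.savez(f"pics/{tag}.npz",im=im,d=d,p=s["position"],r=s["tool_rot"])
    cv2.imwrite(f"pics/{tag}.png",im[:,:,::-1]); return s,im,d
E
python3 - <<'E'
from h import *
s,im,d=snap("w4"); plan([.5715,-.1967,.23],-23.3,s)
im2,d2=vision.get_image("top"); np.savez("pics/top4.npz",im=im2,d=d2)
cv2.imwrite("pics/top4.png",cv2.resize(im2[170:300,340:480],None,fx=5,fy=4.6,interpolation=cv2.INTER_CUBIC)[:,:,::-1])
im3,d3=vision.get_image("scene"); np.savez("pics/scene4.npz",im=im3,d=d3)
cv2.imwrite("pics/scene4.png",cv2.resize(im3[150:350,160:310],None,fx=3,fy=3,interpolation=cv2.INTER_CUBIC)[:,:,::-1])
print(status.observe()["position"])
E
```

```text
t 5.75 pos [ 0.5729 -0.1947  0.2307] F [-0.4 -0.1 -0.8] w 19.6
shift [-0.01   0.049  0.014] turn [ 0.002 -0.012  0.003]
[ 0.57273185 -0.19469144  0.2302494 ]
```

View pics/w4.png

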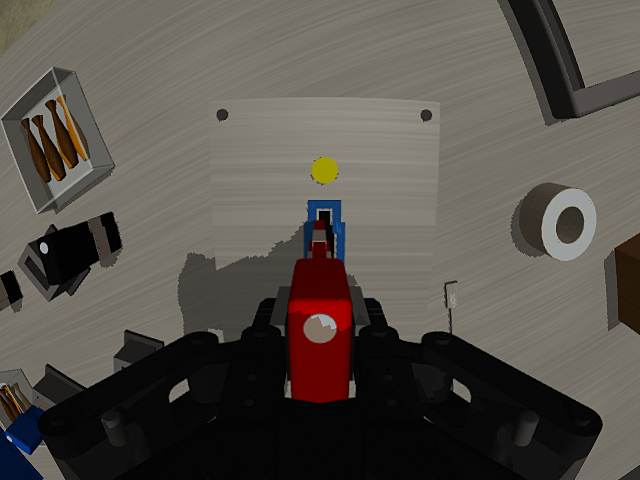

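View pics/scene4.png

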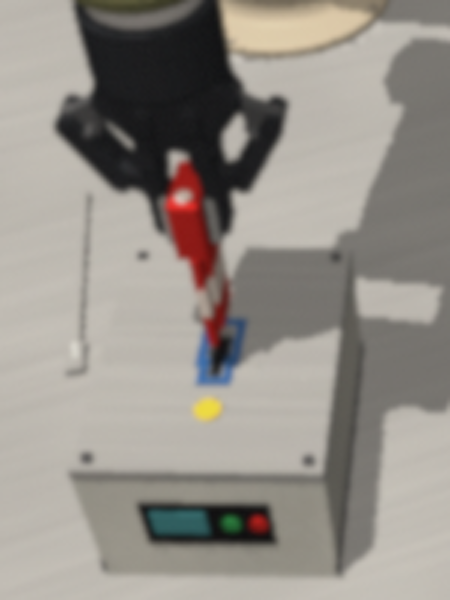

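```bash
python3 - <<'E'
import cv2
im=cv2.imread("pics/w4.png"); cv2.imwrite("pics/w4c.png",cv2.resize(im[150:290,270:380],None,fx=5.4,fy=4.28,interpolation=cv2.INTER_NEAREST))
E
```

```text
(no output)
```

View pics/w4c.png

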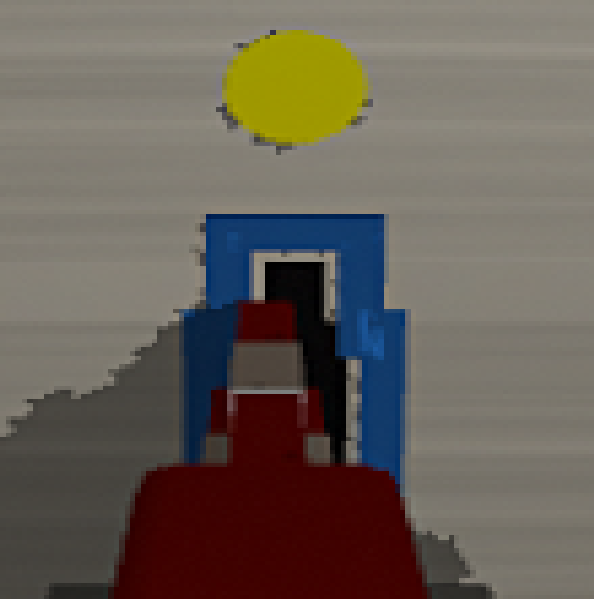

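```bash
python3 - <<'E'
from h import *
z=np.load("pics/w4.npz"); im,d=z["im"],z["d"]; p=z["p"]
P=wtool(d); W=P@z["r"].T+p
print("plane z tool by depth", np.median(P[110:140,240:300,2]), "nominal",p[2]-.12)
c=lambda x,y:(270+x/5.4-.5+.0,150+y/4.28-.5)
A=lambda x,y,zz:(wplane(*map(np.array,[[q] for q in c(x,y)]),zz)[0]*1000).round(1)[:2]
pz=p[2]-.12
for nm,x,y in [("outL",206,260),("outR",384,260),("inL",252,280),("inR",338,280),("inTop",295,250),("outTop",295,214),("wideoutL",183,400),("wideoutR",408,400),("stepL",200,310),("stepR",400,310),("yd",296,88)]: print(nm,A(x,y,pz))
h=cv2.cvtColor(im,cv2.COLOR_RGB2HSV).astype(int); y=(h[...,0]>22)&(h[...,0]<34)&(h[...,1]>150)&(h[...,2]>100); y[:150]=0;y[200:]=0
v,u=np.where(y); print("yd",wplane(u,v,pz).mean(0)*1000)
for x,yy in [(222.5,114.5),(426.5,115)]: print("screw",wplane(np.array([x]),np.array([yy]),pz)*1000)
# tab: various heights
for nm,x1,x2,y,zz in [("foot",238,298,303,.0827),("band low",231,303,343,.0827-.030),("band top",227,307,388,.0827-.054)]:
    print(nm,A(x1,y,zz),A(x2,y,zz))
print("handle bottom tab face",A(148,466,.0027),A(392,466,.0027), "thick edge", A(205,435,.0827-.054),A(328,435,.0827-.054))
# raw depths on the tab
for (u,v) in [(319,224),(319,227),(319,234),(319,245),(319,252),(319,270),(319,290)]: print(u,v,(P[v,u]*1000).round(1))
E
```

```text
plane z tool by depth 0.11157513839580399 nominal 0.110682479703234
outL [22.1 -7.2]
outR [22.2 15.5]
inL [18.9 -1.3]
inR [18.9  9.7]
inTop [23.8  4.2]
outTop [29.6  4.1]
wideoutL [ -1.2 -10.4]
wideoutR [-1.2 19. ]
stepL [13.9 -8. ]
stepR [13.9 17.7]
yd [49.9  4.2]
yd [ 49.98758971   3.98916976 110.6824797 ]
screw [[ 89.74161608 -65.26569455 110.6824797 ]]
screw [[ 89.7827667   74.44060441 110.6824797 ]]
foot [20.8 -2.7] [20.8  4.2]
band low [21.9 -2.9] [21.9  4.3]
band top [22.4 -2.8] [22.4  4.2]
handle bottom tab face [21.5 -8.2] [21.5 10.2] thick edge [16.9 -4.8] [16.9  6.1]
319 224 [21.8  0.7 67.4]
319 227 [21.9  0.7 59.2]
319 234 [21.8  0.7 43.2]
319 245 [21.7  0.7 22.4]
319 252 [21.8  0.8 11. ]
319 270 [ 22.3   0.8 -13.7]
319 290 [ 22.5   0.8 -33.4]
```

Emit:
{"op": "send_rows", "data": {
  "targets": [
    [-0.01, 0.02, 0.32, 0, 0, 0, 10],
    [-0.01, 0.02, 0.32, 0, 0, 0, 10],
    [-0.01, 0.02, 0.32, 0, 0, 0, 10],
    [-0.01, 0.02, 0.32, 0, 0, 0, 10],
    [-0.01, 0.02, 0.32, 0, 0, 0, 10]
  ]
}}

```text
time_s: 6.52
position: [0.5718, -0.1956, 0.2141]
tool_rot: [[0.918, -0.396, 0.001], [-0.396, -0.918, -0.0], [0.001, 0.0, -1.0]]
ft_force: [0.8, 0.6, -1.0]
grip_width: 0.0196
```

```bash
python3 - <<'E'
from h import *
s,im,d=snap("w5"); plan([.5715,-.1967,.2147],-23.3,s)
print(status.observe()["position"])
cv2.imwrite("pics/w5c.png",cv2.resize(im[150:290,270:380],None,fx=6,fy=4,interpolation=cv2.INTER_NEAREST)[:,:,::-1])
E
```

```text
t 6.525 pos [ 0.5718 -0.1956  0.2141] F [ 0.8  0.6 -1. ] w 19.6
shift [ 0.003  0.023 -0.012] turn [ 0.    -0.004 -0.001]
[ 0.57178721 -0.19556709  0.21399562]
```

View pics/w5c.png

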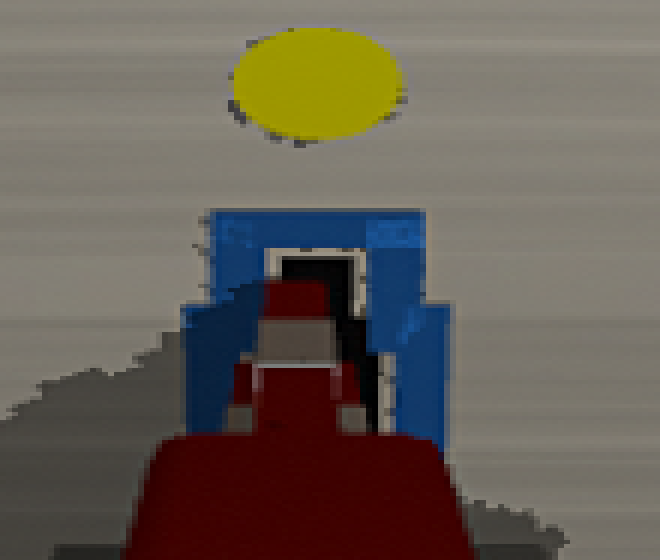

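```bash
cat >> h.py <<'E'
def gap(tag):
    z=np.load(f"pics/{tag}.npz"); im,d=z["im"],z["d"]; p=z["p"]; pz=p[2]-.12
    h=cv2.cvtColor(im,cv2.COLOR_RGB2HSV).astype(int); H,S,V=h[...,0],h[...,1],h[...,2]
    y=(H>22)&(H<34)&(S>150)&(V>80); y[:120]=0; y[230:]=0; y[:,:270]=0; y[:,380:]=0
    v,u=np.where(y); yd=wplane(u,v,pz)[:,:2].mean(0)*1000
    b=(H>100)&(H<125)&(S>110); b[:150]=0; b[290:]=0; b[:,:270]=0; b[:,380:]=0
    v,u=np.where(b); v0=v.min()
    mids=[]
    for r in range(v0+2,v0+60,3):
        c=np.where(b[r])[0]
        if len(c)<4: continue
        a=wplane(np.array([c.min()-.5,c.max()+.5]),np.array([r,r]),pz)*1000; mids.append([a[0,0],a[0,1],a[1,1],a[:,1].mean()])
    mids=np.array(mids); outtop=wplane(np.array([np.median(u)]),np.array([v0-.5]),pz)[0]*1000
    print("dot",yd.round(2),"frame top x",outtop[0].round(2)); print("frame rows x,l,r,mid",mids.round(1).tolist())
    P=wtool(d)*1000; rm=red(im); rm[:150]=0; rm[:,:280]=0; rm[:,360:]=0; rm[330:]=0
    v,u=np.where(rm); r0=v.min()
    for r in range(r0,r0+36,4):
        c=np.where(rm[r])[0]; 
        if len(c)<3: continue
        cm=int(np.median(c)); q=P[r,cm]
        a=wplane(np.array([c.min()-.5,c.max()+.5]),np.array([r,r]),q[2]/1000)*1000
        print("red row",r,"tool",q.round(1),"y l,r,mid",a[:,1].round(2),a[:,1].mean().round(2))
E
python3 -c "
from h import *
gap('w4');gap('w5')"
```

```text
dot [49.98  4.  ] frame top x 29.64
frame rows x,l,r,mid [[27.9, -7.3, 15.4, 4.1], [25.8, -7.3, 15.4, 4.1], [23.7, -7.3, 15.4, 4.1], [21.6, -7.3, 15.5, 4.1], [19.5, -7.3, 15.5, 4.1], [17.4, -7.3, 15.5, 4.1], [15.3, -7.4, 15.5, 4.1], [13.2, -10.2, 18.3, 4.1], [11.0, -10.2, 18.4, 4.1], [8.9, -10.2, 18.4, 4.1], [6.7, -10.2, 18.4, 4.1], [4.6, -10.2, 18.5, 4.1], [2.4, -10.3, 18.5, 4.1], [0.2, -10.3, 18.6, 4.1], [-2.0, -10.3, 18.6, 4.1], [-4.2, -10.3, 18.6, 4.1], [-6.4, -10.4, 18.7, 4.1], [-8.6, -10.4, 18.7, 4.2], [-10.8, -10.4, 18.0, 3.8], [-13.1, 15.2, 18.1, 16.6]]
red row 221 tool [21.6  0.7 77. ] y l,r,mid [-2.04  2.77] 0.37
red row 225 tool [21.6  0.7 65.9] y l,r,mid [-1.89  3.26] 0.68
red row 229 tool [21.3 -0.9 56.7] y l,r,mid [-2.32  3.16] 0.42
red row 245 tool [21.5  1.7 23.4] y l,r,mid [-1.33  5.13] 1.9
red row 249 tool [21.3  1.2 17.2] y l,r,mid [-2.59  5.43] 1.42
red row 253 tool [21.6  0.3 10. ] y l,r,mid [-2.44  3.54] 0.55
dot [50.76  2.76] frame top x 30.15
frame rows x,l,r,mid [[28.5, -8.7, 14.5, 2.9], [26.6, -8.7, 14.5, 2.9], [24.6, -8.7, 14.5, 2.9], [22.6, -8.7, 14.5, 2.9], [20.7, -8.7, 14.6, 2.9], [18.7, -8.8, 13.9, 2.6], [16.7, -8.8, 14.6, 2.9], [14.7, -11.4, 17.2, 2.9], [12.7, -11.4, 17.3, 2.9], [10.7, -11.4, 17.3, 2.9], [8.7, -11.5, 17.3, 2.9], [6.6, -11.5, 17.4, 2.9], [4.6, -11.5, 17.4, 2.9], [2.6, -11.6, 17.4, 2.9], [0.5, -11.6, 16.8, 2.6], [-1.6, -11.6, 16.8, 2.6], [-3.6, -11.6, 16.9, 2.6], [-5.7, -11.7, 16.9, 2.6], [-7.8, 14.3, 17.0, 15.6]]
red row 224 tool [21.7  0.7 67.8] y l,r,mid [-1.92  3.28] 0.68
red row 228 tool [21.2  0.1 59.6] y l,r,mid [-1.81  2.08] 0.14
red row 244 tool [21.7  1.2 24.3] y l,r,mid [-1.34  4.22] 1.44
red row 248 tool [21.8  0.8 17.1] y l,r,mid [-2.58  5.43] 1.42
red row 252 tool [21.6  0.3 11.4] y l,r,mid [-2.47  3.56] 0.55
```

Emit:
{"op": "send_rows", "data": {
  "targets": [
    [0, 0.02, 0, 0, 0, 0, 10],
    [0, 0.02, 0, 0, 0, 0, 10],
    [0, 0.02, 0, 0, 0, 0, 10],
    [0, 0.02, 0, 0, 0, 0, 10],
    [0, 0.02, 0, 0, 0, 0, 10]
  ]
}}

```text
time_s: 7.2
position: [0.5713, -0.1965, 0.2137]
tool_rot: [[0.918, -0.396, 0.0], [-0.396, -0.918, 0.0], [-0.0, -0.0, -1.0]]
ft_force: [1.0, 0.1, -1.6]
grip_width: 0.0196
```

```bash
python3 - <<'E'
from h import *
s,im,d=snap("w6"); plan([.5715,-.1967,.2147],-23.3,s)
print(status.observe()["position"])
gap("w6")
E
```

```text
t 7.2 pos [ 0.5713 -0.1965  0.2137] F [ 1.   0.1 -1.6] w 19.6
shift [ 0.005  0.003 -0.019] turn [-0.     0.    -0.001]
[ 0.57131631 -0.19648041  0.2137392 ]
dot [50.87  1.74] frame top x 30.86
frame rows x,l,r,mid [[29.3, -9.3, 13.2, 1.9], [27.3, -9.9, 13.2, 1.6], [25.3, -9.3, 13.2, 1.9], [23.4, -10.0, 13.2, 1.6], [21.4, -9.4, 13.2, 1.9], [19.4, -9.4, 13.3, 1.9], [17.4, -9.4, 13.3, 1.9], [15.5, -9.4, 13.3, 1.9], [13.5, -12.7, 15.9, 1.6], [11.5, -12.7, 16.0, 1.6], [9.4, -12.8, 16.0, 1.6], [7.4, -12.8, 16.0, 1.6], [5.4, -12.8, 16.1, 1.6], [3.3, -12.8, 16.1, 1.6], [1.3, -12.9, 16.1, 1.6], [-0.8, -12.2, 16.1, 2.0], [-2.8, -12.3, 16.2, 2.0], [-4.9, -12.3, 16.2, 2.0], [-7.0, -12.3, 16.3, 2.0]]
red row 224 tool [21.8  0.7 67.3] y l,r,mid [-1.91  3.27] 0.68
red row 228 tool [21.3 -0.4 59.5] y l,r,mid [-2.36  3.19] 0.42
red row 244 tool [21.6  1.2 24.5] y l,r,mid [-1.34  4.22] 1.44
red row 248 tool [21.3  1.2 18.9] y l,r,mid [-2.62  5.48] 1.43
red row 252 tool [21.8  0.3 11. ] y l,r,mid [-2.46  3.12] 0.33
```

Emit:
{"op": "send_rows", "data": {
  "targets": [
    [0.004, 0.022, 0.06, 0, 0, 0, 10],
    [0.004, 0.022, 0.12, 0, 0, 0, 10],
    [0.004, 0.022, 0.12, 0, 0, 0, 10],
    [0.004, 0.022, 0.12, 0, 0, 0, 10],
    [0.004, 0.022, 0.12, 0, 0, 0, 10]
  ]
}}

```text
time_s: 7.88
position: [0.5711, -0.1976, 0.2078]
tool_rot: [[0.918, -0.396, 0.0], [-0.396, -0.918, -0.0], [0.0, 0.0, -1.0]]
ft_force: [-0.0, 1.0, -1.0]
grip_width: 0.0192
```

```bash
python3 - <<'E'
from h import *
s,im,d=snap("w7"); plan([.5715,-.1967,.2147],-23.3,s)
print(status.observe()["position"])
gap("w7")
cv2.imwrite("pics/w7c.png",cv2.resize(im[180:280,280:370],None,fx=7,fy=6,interpolation=cv2.INTER_NEAREST)[:,:,::-1])
E
```

```text
t 7.875 pos [ 0.5711 -0.1976  0.2078] F [-0.  1. -1.] w 19.2
shift [ 0.    -0.019 -0.137] turn [ 0.    -0.001 -0.001]
[ 0.57109424 -0.19756919  0.20782534]
dot [50.74  0.7 ] frame top x 29.87
frame rows x,l,r,mid [[28.3, -10.9, 12.2, 0.7], [26.4, -10.9, 12.3, 0.7], [24.5, -11.0, 12.3, 0.7], [22.6, -11.0, 12.3, 0.7], [20.6, -10.4, 12.3, 1.0], [18.7, -10.4, 11.7, 0.7], [16.8, -10.4, 11.7, 0.6], [14.8, -11.1, 12.4, 0.6], [12.9, -13.7, 14.9, 0.6], [10.9, -13.7, 15.0, 0.6], [8.9, -13.7, 15.0, 0.6], [6.9, -13.8, 15.0, 0.6], [4.9, -13.8, 15.1, 0.6], [3.0, -13.8, 15.1, 0.6], [0.9, -13.9, 15.1, 0.6], [-1.1, -13.9, 15.2, 0.6], [-3.1, -13.9, 15.2, 0.6], [-5.1, -14.0, 15.2, 0.6]]
red row 221 tool [21.6  0.1 76.9] y l,r,mid [-2.04  2.77] 0.37
red row 225 tool [21.7  0.7 65.3] y l,r,mid [-1.88  3.25] 0.69
red row 229 tool [21.2  0.1 57.2] y l,r,mid [-1.78  3.17] 0.7
red row 245 tool [21.6  1.2 23. ] y l,r,mid [-1.33  4.2 ] 1.44
red row 249 tool [21.4  0.3 17. ] y l,r,mid [-2.58  4.98] 1.2
red row 253 tool [21.8  0.3  9.3] y l,r,mid [-2.42  3.1 ] 0.34
```

View pics/w7c.png

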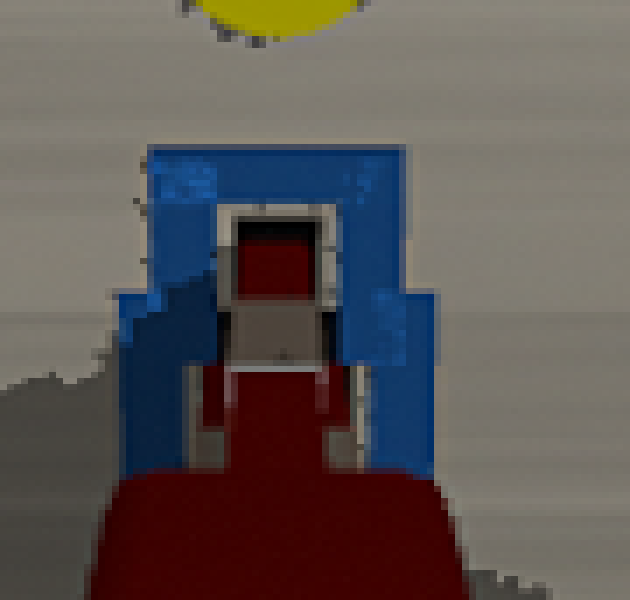

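Tab and blade line up with the slot within about 0.3 mm. I'll lower gently and watch the force.

Emit:
{"op": "send_rows", "data": {
  "targets": [
    [0.002, 0.005, 0.02, 0, 0, 0, 10],
    [0.002, 0.005, 0.06, 0, 0, 0, 10],
    [0.002, 0.005, 0.1, 0, 0, 0, 10],
    [0.002, 0.005, 0.13, 0, 0, 0, 10],
    [0.002, 0.005, 0.14, 0, 0, 0, 10]
  ]
}}

```text
time_s: 8.55
position: [0.571, -0.1978, 0.2006]
tool_rot: [[0.918, -0.396, -0.0], [-0.396, -0.918, 0.0], [-0.0, -0.0, -1.0]]
ft_force: [-0.0, -0.1, -1.0]
grip_width: 0.0192
```

```bash
python3 - <<'E'
from h import *
s,im,d=snap("w8"); plan([.5711,-.1976,.2],-23.3,s)
gap("w8")
cv2.imwrite("pics/w8c.png",cv2.resize(im[180:280,280:370],None,fx=7,fy=6,interpolation=cv2.INTER_NEAREST)[:,:,::-1])
E
```

```text
t 8.55 pos [ 0.571  -0.1978  0.2006] F [-0.  -0.1 -1. ] w 19.2
shift [-0.001 -0.005  0.012] turn [-0.     0.001 -0.001]
dot [50.65  0.45] frame top x 29.82
frame rows x,l,r,mid [[28.3, -11.2, 11.9, 0.4], [26.4, -11.2, 11.9, 0.4], [24.6, -11.2, 11.9, 0.4], [22.7, -11.2, 12.0, 0.4], [20.8, -11.3, 12.0, 0.4], [19.0, -11.3, 12.0, 0.4], [17.1, -10.7, 12.0, 0.7], [15.2, -10.7, 12.0, 0.7], [13.3, -13.8, 15.1, 0.7], [11.4, -13.9, 15.2, 0.7], [9.5, -13.9, 15.2, 0.7], [7.5, -13.9, 14.6, 0.3], [5.6, -14.0, 14.6, 0.3], [3.7, -14.0, 14.7, 0.3], [1.7, -14.0, 14.7, 0.3], [-0.2, -14.1, 14.7, 0.3], [-2.2, -14.1, 14.8, 0.3]]
red row 221 tool [21.5  0.1 77.3] y l,r,mid [-2.04  2.77] 0.37
red row 225 tool [21.8  0.1 64.7] y l,r,mid [-1.87  3.25] 0.69
red row 229 tool [21.2  1.2 57.2] y l,r,mid [-1.78  3.17] 0.7
red row 245 tool [21.5  0.7 23.2] y l,r,mid [-1.33  4.2 ] 1.44
red row 249 tool [21.   0.3 18.4] y l,r,mid [-2.61  2.77] 0.08
red row 253 tool [21.3  0.3 11.1] y l,r,mid [-2.46  3.12] 0.33
```

View pics/w8c.png

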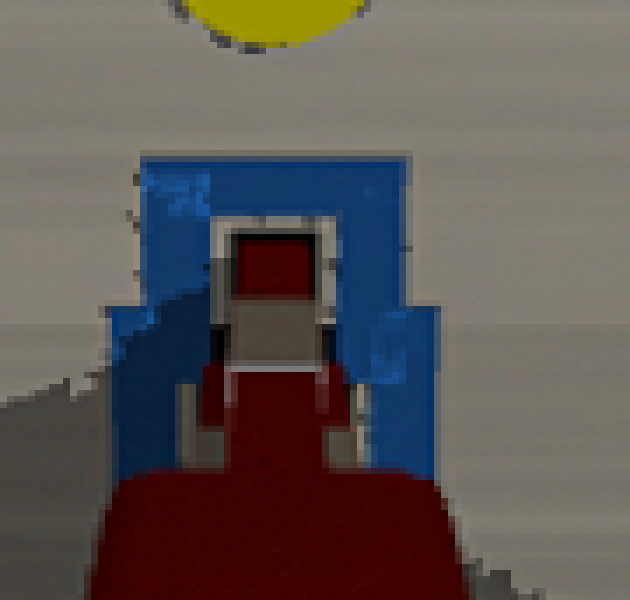

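The tab is inside the slot with dark margins on both sides and no contact force. I'll keep lowering.

Emit:
{"op": "send_rows", "data": {
  "targets": [
    [0, 0, 0.04, 0, 0, 0, 10],
    [0, 0, 0.09, 0, 0, 0, 10],
    [0, 0, 0.14, 0, 0, 0, 10],
    [0, 0, 0.18, 0, 0, 0, 10],
    [0, 0, 0.2, 0, 0, 0, 10]
  ]
}}

```text
time_s: 9.22
position: [0.571, -0.1979, 0.1906]
tool_rot: [[0.918, -0.396, -0.0], [-0.396, -0.918, 0.0], [-0.0, 0.0, -1.0]]
ft_force: [0.0, -0.3, -1.9]
grip_width: 0.0196
```

```bash
python3 - <<'E'
from h import *
s,im,d=snap("w9"); plan([.5711,-.1976,.163],-23.3,s)
cv2.imwrite("pics/w9c.png",cv2.resize(im[180:280,280:370],None,fx=7,fy=6,interpolation=cv2.INTER_NEAREST)[:,:,::-1])
E
```

```text
t 9.225 pos [ 0.571  -0.1979  0.1906] F [ 0.  -0.3 -1.9] w 19.6
shift [-0.001 -0.005  0.552] turn [ 0.     0.001 -0.001]
```

View pics/w9c.png

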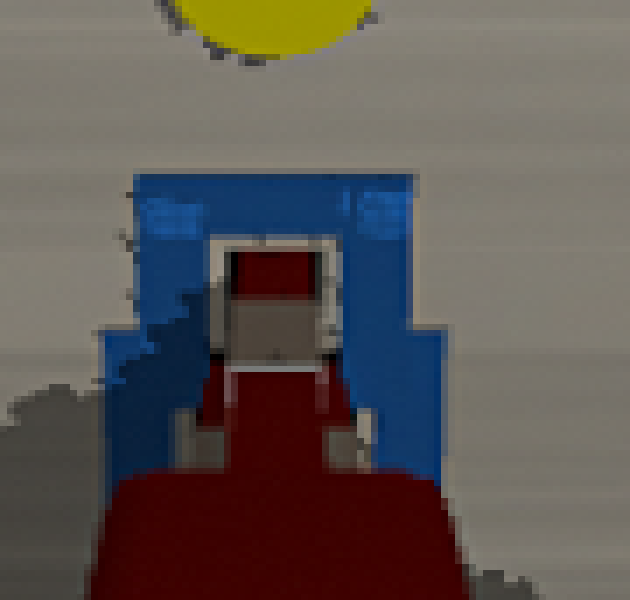

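Emit:
{"op": "send_rows", "data": {
  "targets": [
    [-0.002, 0, 0.05, 0, 0, 0, 10],
    [-0.002, 0, 0.12, 0, 0, 0, 10],
    [-0.002, 0, 0.19, 0, 0, 0, 10],
    [-0.002, 0, 0.26, 0, 0, 0, 10],
    [-0.002, 0, 0.3, 0, 0, 0, 10]
  ]
}}

```text
time_s: 9.9
position: [0.5709, -0.1978, 0.1754]
tool_rot: [[0.918, -0.396, -0.0], [-0.396, -0.918, 0.0], [-0.0, -0.0, -1.0]]
ft_force: [-0.6, 0.3, -0.8]
grip_width: 0.0191
```

```bash
python3 - <<'E'
from h import *
s,im,d=snap("w10"); plan([.5711,-.1976,.161],-23.3,s); gap("w10")
cv2.imwrite("pics/w10c.png",cv2.resize(im[180:280,280:370],None,fx=7,fy=6,interpolation=cv2.INTER_NEAREST)[:,:,::-1])
E
```

```text
t 9.9 pos [ 0.5709 -0.1978  0.1754] F [-0.6  0.3 -0.8] w 19.1
shift [ 0.002 -0.005  0.288] turn [-0.     0.002 -0.002]
dot [50.83  0.51] frame top x 30.22
frame rows x,l,r,mid [[28.9, -10.9, 11.8, 0.4], [27.2, -10.9, 11.8, 0.4], [25.5, -11.0, 11.8, 0.4], [23.9, -11.0, 11.8, 0.4], [22.2, -11.0, 11.9, 0.4], [20.5, -11.0, 11.9, 0.4], [18.8, -11.1, 11.9, 0.4], [17.1, -11.1, 11.9, 0.4], [15.4, -11.1, 12.0, 0.4], [13.7, -13.9, 14.7, 0.4], [12.0, -13.9, 14.8, 0.4], [10.3, -14.0, 14.8, 0.4], [8.6, -14.0, 14.8, 0.4], [6.8, -14.0, 14.9, 0.4], [5.1, -14.1, 14.9, 0.4], [3.3, -14.1, 14.9, 0.4]]
red row 229 tool [21.4  0.7 56.3] y l,r,mid [-1.76  3.16] 0.7
red row 245 tool [21.9  0.7 21.7] y l,r,mid [-1.31  3.72] 1.2
red row 249 tool [21.5  0.8 16.6] y l,r,mid [-2.57  4.53] 0.98
red row 253 tool [21.6  0.3 10.2] y l,r,mid [-2.01  3.11] 0.55
red row 257 tool [22.1  0.4  2.8] y l,r,mid [-2.28  3.83] 0.77
red row 261 tool [22.2  8.2 -3. ] y l,r,mid [5.69 9.62] 7.66
```

View pics/w10c.png

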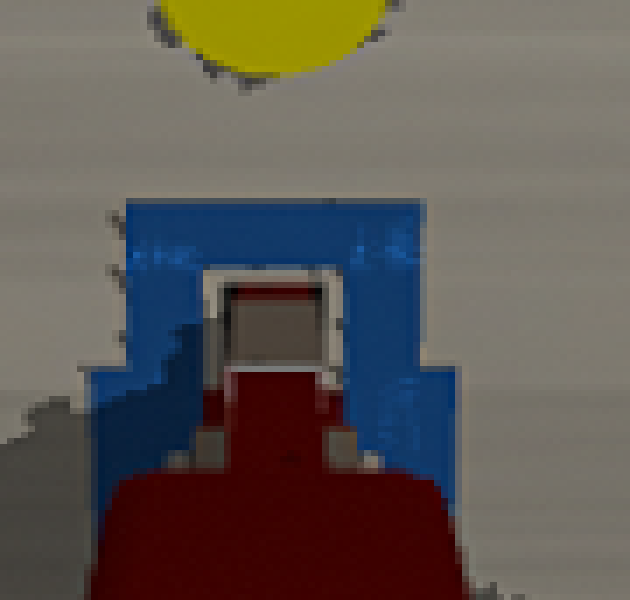

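Emit:
{"op": "send_rows", "data": {
  "targets": [
    [0, -0.003, 0.05, 0, 0, 0, 10],
    [0, -0.003, 0.12, 0, 0, 0, 10],
    [0, -0.003, 0.19, 0, 0, 0, 10],
    [0, -0.003, 0.26, 0, 0, 0, 10],
    [0, -0.003, 0.29, 0, 0, 0, 10]
  ]
}}

```text
time_s: 10.58
position: [0.571, -0.1976, 0.1609]
tool_rot: [[0.918, -0.396, -0.0], [-0.396, -0.918, 0.0], [-0.0, -0.0, -1.0]]
ft_force: [0.1, -0.3, -1.4]
grip_width: 0.0197
```

Emit:
{"op": "send_rows", "data": {
  "targets": [
    [0, 0, 0, 0, 0, 0, 10],
    [0, 0, 0, 0, 0, 0, 10],
    [0, 0, 0, 0, 0, 0, 10],
    [0, 0, 0, 0, 0, 0, 10]
  ]
}}

```text
time_s: 11.08
position: [0.571, -0.1977, 0.1613]
tool_rot: [[0.918, -0.396, 0.0], [-0.396, -0.918, -0.0], [0.0, 0.0, -1.0]]
ft_force: [0.4, -1.1, -1.0]
grip_width: 0.0193
```

```bash
python3 - <<'E'
from h import *
s,im,d=snap("w11"); plan([.5711,-.1976,.161],-23.3,s); gap("w11")
print(s["qvel"].round(2),s["wrist_torque"].round(2),s["tool_rot"].round(3).tolist())
a=cv2.resize(im[180:280,280:370],(420,400),interpolation=cv2.INTER_NEAREST)
im3,d3=vision.get_image("scene"); b=cv2.resize(im3[200:330,180:285],(380,400),interpolation=cv2.INTER_CUBIC)
cv2.imwrite("pics/w11c.png",np.hstack([a,b])[:,:,::-1])
im2,d2=vision.get_image("top"); 
cv2.imwrite("pics/top11.png",im2[:,:,::-1])
E
```

```text
t 11.075 pos [ 0.571  -0.1977  0.1613] F [ 0.4 -1.1 -1. ] w 19.3
shift [ 0.001 -0.002  0.006] turn [ 0.    -0.001 -0.001]
dot [50.7  0.6] frame top x 30.31
frame rows x,l,r,mid [[29.0, -10.6, 12.1, 0.7], [27.5, -11.1, 12.1, 0.5], [25.9, -10.7, 12.1, 0.7], [24.4, -10.7, 12.1, 0.7], [22.8, -10.7, 12.1, 0.7], [21.3, -10.7, 12.2, 0.7], [19.7, -10.8, 12.2, 0.7], [18.1, -10.8, 12.2, 0.7], [16.5, -10.8, 12.2, 0.7], [14.9, -10.8, 12.3, 0.7], [13.3, -14.0, 14.9, 0.5], [11.7, -14.0, 14.9, 0.5], [10.1, -14.0, 14.9, 0.4], [8.4, -13.5, 15.0, 0.7], [6.8, -13.6, 15.0, 0.7], [5.2, -13.6, 15.0, 0.7], [3.5, -13.7, 15.1, 0.7]]
red row 246 tool [21.6  1.2 21. ] y l,r,mid [-2.21  3.71] 0.75
red row 250 tool [21.5 -1.  15. ] y l,r,mid [-2.54  1.42] -0.56
red row 254 tool [21.6 -0.1  8.6] y l,r,mid [-2.41  2.25] -0.08
red row 258 tool [23.1  3.5 -1.8] y l,r,mid [-3.37  4.93] 0.78
red row 266 tool [ 22.8   5.6 -10.9] y l,r,mid [2.1  9.92] 6.01
red row 270 tool [ 22.6   5.9 -14.6] y l,r,mid [-0.47  9.69] 4.61
red row 274 tool [ 22.9   4.3 -19.6] y l,r,mid [-5.66  9.73] 2.03
[-0.1   0.06  0.07 -0.13  0.06 -0.02] [-0.01  0.01  0.05] [[0.918, -0.396, 0.0], [-0.396, -0.918, -0.0], [0.0, 0.0, -1.0]]
```

View pics/w11c.png

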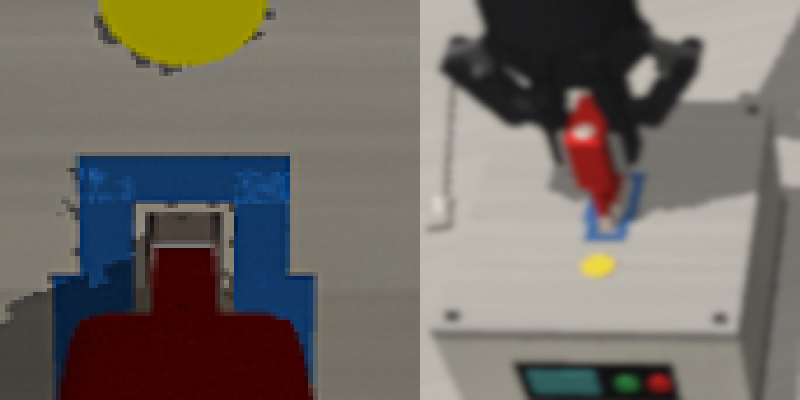

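View pics/top11.png

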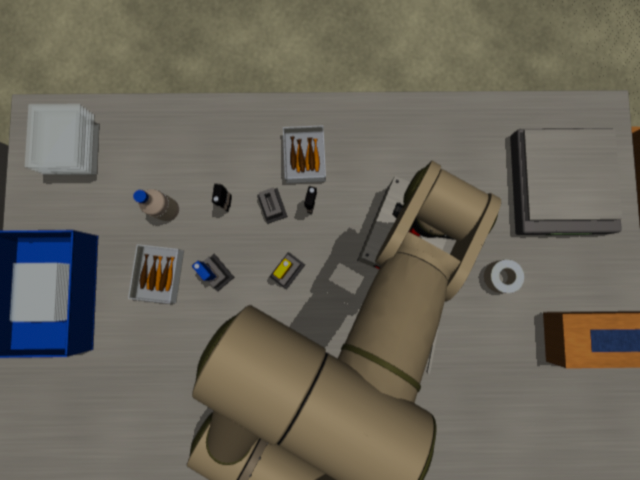

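The white band now crosses the guard top and the handle is well clear above it. The forces are at noise level, and the other things in the top view are where they were. Handing in.

```bash
python3 -c "
from h import *
s=status.observe(); print(s['position'],s['ft_force'],s['grip_width'],s['time_s'])
env.close_job()"
```

```text
[ 0.57102467 -0.19766278  0.16125425] [ 0.62892546 -0.12572815 -1.22480454] 0.019267729514255517 11.225
the job is handed in; nothing more can be done
```

I lifted the red wand out of its stand and turned it so its tab was over the yellow-dot end. I then lowered it through the slot and handed the job in at 11.2 s, still holding it; no verdict was reported.

**Depth:** the foot is about 41 mm below the guard top. That is worked out from the tool height and the grasp height; the wrist picture agrees, with the white band crossing the guard top and the handle about 39 mm clear.

**Alignment:** the tool is upright. The wand is centred in the window to within about 0.3 mm in x and y. The slot's direction matches the tool's to a fraction of a degree, from the screws and frame seen before lowering.

**Forces:** the wrist force stayed within about 2 N, its normal noise, through the whole descent. The grip is set to 50 N and the fingers read 19.3 mm open on the 20 mm handle.

**Other things on the table:** the last top picture shows both other wands, the punnets, the bottle and the roll where they were. The arm hides most of the spit in that picture, so I couldn't check it fully, but nothing passed close above it.

**Disagreements:** the trained network ranked the two black look-alikes above the red wand in the top picture, so I chose by colour. Its window masks covered the whole unit, so I measured the window from its blue frame and yellow dot instead. The blade measured about 1 mm too thick in the wrist picture, so I relied on its mid-lines.

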